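Thread a shaft pin through three loose bearing blocks

ROBOT

A 7-joint arm with a two-finger parallel gripper is mounted at the origin on a cart in front of the work surface, level with it; the furniture and walls round the work are solid. World frame = base frame: x ahead of the robot, y to its left, z up, the work surface at z = 0. Lengths are in m, angles in rad, forces in N, time in s.
With the tool pointing down it reaches from about 0.35 to 0.775 m from the base axis. Payload 3.1 kg.
Tool frame: the origin (TCP) lies midway between the tips of the shut fingers; the grasp point (between the pads) lies 19 mm behind it; z points along the fingers, x is the direction in which the jaws open and shut, and the axes are right-handed (so a half turn about z gives the same grasp; the last joint's range is limited). The gripper opens to 85 mm and grips with 20 to 120 N. Pads are 22 mm wide; open, the fingers measure 114 mm over their backs; the gripper's body (76 mm by 85 mm) begins 54 mm behind the grasp point. The pads swing forward as they close: fully open they stand 13 mm farther back than shut.
Start: joints at [-1.182, 0.311, 0.014, 1.512, -0.004, 1.319, -0.027], TCP at [0.23, 0.5, 0.231] pointing down, gripper open.
Joint ranges: [-2.7, 2.7], [-0.3, 1.91], [-1.27, 1.3], [0.12, 2.57], [-1.44, 4.58], [0.2, 2.03], [-3.05, 3.05]. Speed limits (rad/s): [2.79, 2.79, 3.14, 3.14, 3.14, 3.14, 3.14].

INTERFACE

Orientations are given as a rotation vector (axis times angle).
In Python, from cell import state, camera, finish_job gives the robot as it stands.
- The arm moves only by the tool servo_tool, never from a script. Its argument "commands" is a list that holds one entry, the list of rows, each a list of 5 numbers: the finger opening in m, from 0 to 0.0854, then the shift along the tool's x, y, z in m, then the turn about the tool's z in degrees. In form: [[[claw, tx, ty, tz, turn], ...]]. A call has 1 to 12 rows; each row is the pose to reach, as a shift and turn from the pose commanded when the call began, along the tool's axes at that moment; what a row does not reach only later rows make up. A row lasts 1/8 s, in which the tool goes at most 62.5 mm and 10.7 degrees, less where a joint would pass 70% of its speed; a pose out of reach is approached as far as the arm can. A call with a gripper value outside its range is refused whole. The fingers move at their own pace and stop on an object; "force" is the grip in N (left out, the last holds). Time passes only in rows, so rows that repeat a pose let the fingers close. It gives the time, the measured TCP pose, the force and the opening at its end, in the units of the state.
- state(): the state, without advancing time (a new reading comes with each control period).
- camera(name): name is "scene" or "top" or "wrist"; returns a dict with "image" (420x560x3 uint8, red, green, blue), "fx", "fy", "cx", "cy" (pixels), "world_to_cam" (4x4, takes a point from world to camera coordinates). Camera axes: x right, y up, looking along -z (the intrinsics and any distortion apply to the point x, -y, -z); pixel columns grow to the right and rows downward; lengths in m; the calibration is good to about 2 mm. The wrist camera is an equidistant fisheye: a pixel r from the principal point sees the ray r / f radians off the axis. A picture is of the moment at which its call begins. There is no depth.
- finish_job(): hands the job in, once; it reports no verdict.
The state is a dict: "t": time; "q": joint angles; "qvel": joint speeds; "tau": joint torques, N m; "position": TCP position; "orientation": TCP orientation; "contact_force": force on the tool from outside, world axes, zero at the start; "ft_torque": the same for the moment, N m; "width": opening from 0.0 (shut) to 1.0 (fully open).
Only numpy, scipy, OpenCV 4.12 (cv2) and the standard library are available. Lean on these libraries where they do the work, as an engineer would, in place of code of your own. Each camera call takes 0.05 s, during which the arm holds its last target.

TASK

Take the steel pin from its wooden rest and thread it nose first through the three bearing blocks on the grey rail, one after the other, until its collar sits fully home against the first block; then let go of it. The blocks are loose and have shifted sideways, so feel gently for each hole and bring the pin into line with it, never forcing the pin; leave the other things on the bench where they are.

Things in the scene. Friction and masses are not known exactly. Their poses are not given: they have to be found in the camera images.
- rail_mouth (a point): On the grey rail's centre line, in the plane of the first bearing block's front face, 45 mm above the bench = height of all three hole axes. x = threading direction along the rail, y = across it, z up. The blocks' front faces lie at x = 0, 40 and 80 mm. The holes' places in y are NOT measured: each lies anywhere up to 8 mm either side of this line.
- pin_grip (a point): Middle of the flat-sided grip of the loose steel pin (0.2 kg), on the pin's axis. x = along the pin to its nose, z up. The grip is 36 mm long (x), 16 mm wide (y; grasp across this), 22 mm high. Ahead of it are a round collar 25 mm in diameter and 6 mm thick, then a shaft 12 mm in diameter and 108 mm long with a square-cut flat nose (edge bevelled under 1 mm).
- pin_collar (a point): Centre of the front face of the pin's collar, on its axis (24 mm ahead of the grip's middle); axes as the pin's
- pin_nose (a point): Centre of the pin's flat nose, on its axis (132 mm ahead of the grip's middle); axes as the pin's
- rail: Fixed grey base plate 128x116x10 mm with three equal blocks; origin under its middle, on the bench, 47 mm along x from rail_mouth. Each block: upright plate 14 mm thick, 36 wide, to 63 mm height, round through hole 15 mm (sharp rim), foot 94 mm wide to 18 mm height. Loose in slots, it slides only along y, 8 mm each way, with 1.5 N friction; a pin in its hole can carry it along.
- pin: The same pin, same origin and axes as pin_grip. It starts level, axis 40 mm above the bench, on a wooden rest (base 160x50x12 mm) with a 10 mm wide post under the grip and a forked post (30 mm wide, prongs to 46 mm height) under the shaft 105 mm ahead of the origin: lift it straight up.
- tin: Bystander: round open screw tin, 64 mm across, 43 mm high; origin under its centre
- punch: Bystander: grey pin punch, a plain tapering bar 14 mm thick and 190 mm long lying on the bench (no collar, no flat grip); origin under its centre
- small_case: Bystander: small red tool case 150 x 98 x 22 mm; origin under its centre
Things that resemble listed ones, but are neither listed nor needed, are in the scene too. Of the things that look like the pin, the larger one is meant.

How it is judged:
On the way, in this order (a step that is already met when the one before it is completed fails the run):
1. the pin is lifted from its rest (height (world z) of pin_grip above 0.058 m), for 0.1 s.
2. the nose is through the first block (x of pin_nose in the frame of rail_mouth above 0.015 m and z of pin_nose in the frame of rail_mouth between -0.006 and 0.006 m and y of pin_nose in the frame of rail_mouth between -0.014 and 0.014 m), for 0.1 s.
3. the nose is through the second block (x of pin_nose in the frame of rail_mouth above 0.055 m and z of pin_nose in the frame of rail_mouth between -0.006 and 0.006 m and y of pin_nose in the frame of rail_mouth between -0.014 and 0.014 m), for 0.1 s.
At the end, for the whole second after the job is handed in: The pin is through all three blocks, its collar's front face within 4 mm of the first block's front face, its nose out beyond the third block within 6 mm in height and 14 mm sideways of the rail's centre line; released and at rest (x of pin_collar in the frame of rail_mouth between -0.004 and 0.003 m and x of pin_nose in the frame of rail_mouth above 0.102 m and z of pin_nose in the frame of rail_mouth between -0.006 and 0.006 m and y of pin_nose in the frame of rail_mouth between -0.014 and 0.014 m and linear speed of pin below 0.01 m/s and contact force between the fingers and pin below 0.1 N); the robot touches nothing.
It fails at once if the pin is forced: it presses on the rail or its blocks with more than 50 N (contact force between pin and rail above 50 N).
It fails at once if a bystander is moved more than 20 mm (distance of any of tin, punch, small_case from where it was at the start of the episode above 0.02 m).
It also fails if it takes over 72 s, if anything falls off the work surface, if the arm or the gripper's body presses on something with over 40 N, if the wrist force passes 120 N, or if a joint passes its speed limit or range.

## Working session

There is one attempt and no reset: what is moved stays moved. The work goes in short steps, Python scripts to look and compute and a tool call to move; the robot and the scene stay as the last step left them, time stands still between calls to the robot, and variables do not carry over. Pictures are saved under pics/ and viewed, and the job is handed in when it is done.

Besides the shell and the picture viewer there is one more tool, called after "Call:" as a command line: name --argument value ..., lists and objects as JSON in quotes. servo_tool: Moves the arm, as the interface text tells. Its arguments: {"type":"object","properties":{"commands":{"type":"array","items":{"type":"array","items":{"type":"array","items":{"type":"number"}}}},"force":{"type":"number"}},"required":["commands"]}

```bash
ls; mkdir -p pics; cat > h.py <<'E'
import numpy as np, cv2, pickle
from cell import state, camera, finish_job
def snap(name,tag):
    c=camera(name); c['image']=np.array(c['image']); pickle.dump(c,open(f'pics/{tag}.pkl','wb'))
    cv2.imwrite(f'pics/{tag}.png',cv2.cvtColor(c['image'],cv2.COLOR_RGB2BGR)); return c
def load(tag): return pickle.load(open(f'pics/{tag}.pkl','rb'))
def ray(c,u,v,fish=False):
    x=(u-c['cx'])/c['fx']; y=(v-c['cy'])/c['fy']
    if fish:
        r=np.hypot(x,y); s=np.sin(r)/r if r>1e-9 else 1; d=np.array([x*s,-y*s,-np.cos(r)])
    else: d=np.array([x,-y,-1.])
    M=np.array(c['world_to_cam']); R=M[:3,:3]; t=M[:3,3]
    return -R.T@t, R.T@d
def onz(c,u,v,z,fish=False):
    o,d=ray(c,u,v,fish); return o+d*(z-o[2])/d[2]
def proj(c,p,fish=False):
    M=np.array(c['world_to_cam']); q=M[:3,:3]@np.array(p,float)+M[:3,3]; x,y,z=q[0],-q[1],-q[2]
    if fish:
        r=np.hypot(x,y); th=np.arctan2(r,z); k=th/r if r>1e-9 else 1/z
        return np.array([c['cx']+c['fx']*x*k, c['cy']+c['fy']*y*k])
    return np.array([c['cx']+c['fx']*x/z, c['cy']+c['fy']*y/z])
E
python3 - <<'E'
from h import *
for n in ['scene','top','wrist']:
    c=snap(n,n+'0'); print(n,c['fx'],c['cx'],c['cy'],ray(c,c['cx'],c['cy'],n=='wrist'))
s=state(); print(s)
E
```

```text
pics
scene 539.2354001606261 281.8939176242214 210.27772071708145 (array([-0.11427514, -0.85792461,  0.58979017]), array([ 0.50277388,  0.74861233, -0.43220135]))
top 521.2684519678878 280.98154346126614 208.14739405492776 (array([0.37655654, 0.08106543, 1.40091189]), array([ 8.52309374e-02,  5.48519471e-04, -9.96361072e-01]))
wrist 325.19226210127806 277.4308599476551 209.67709614736057 (array([0.15499486, 0.53484503, 0.37331219]), array([ 0.29059151, -0.1364893 , -0.94706243]))
{'t': 0.15, 'q': array([-1.18170491,  0.3115366 ,  0.01399708,  1.5126883 , -0.0043912 ,
        1.31920246, -0.02722618]), 'qvel': array([ 0.00035866, -0.0017567 ,  0.00169786, -0.00542649, -0.00035393,
        0.00130898,  0.00073878]), 'tau': array([ 1.84762644e-04, -3.80278122e+01,  1.46011761e-01, -2.30848950e+01,
        1.20648049e-02,  9.81048768e-03, -1.88093151e-05]), 'position': array([0.22943254, 0.4992509 , 0.23047375]), 'orientation': array([ 2.64398171e+00,  1.69481067e+00, -2.30732806e-03]), 'contact_force': array([ 0.13492665,  0.3286186 , -0.45403646]), 'ft_torque': array([-0.01747638, -0.01148792,  0.00056905]), 'width': 0.9987845673689482}
```

View pics/scene0.png

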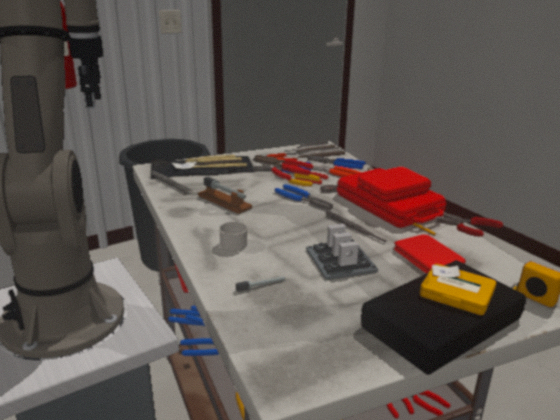

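View pics/top0.png

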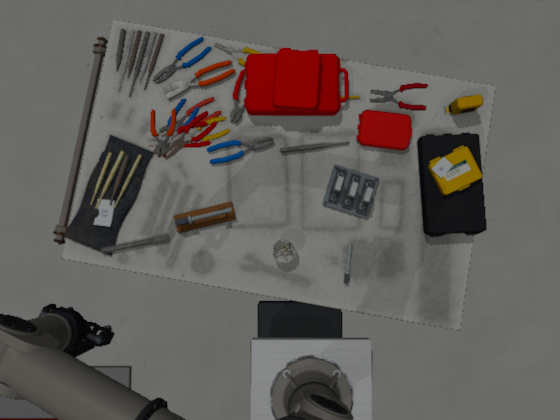

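View pics/wrist0.png

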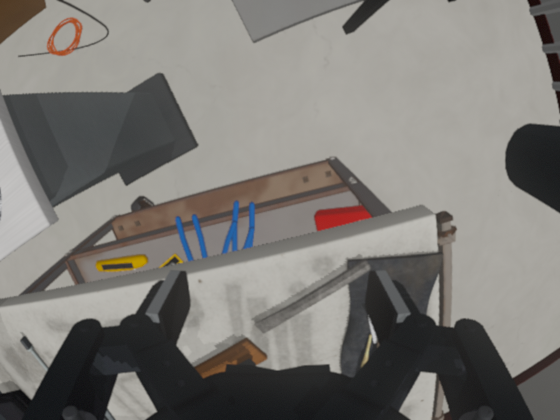

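```bash
python3 - <<'E'
from h import *
c=load('top0');i=cv2.cvtColor(c['image'],cv2.COLOR_RGB2BGR)
a=cv2.resize(i[190:245,165:245],None,fx=5,fy=5,interpolation=cv2.INTER_CUBIC)
b=cv2.resize(i[155:225,310:390],None,fx=5,fy=5,interpolation=cv2.INTER_CUBIC)
o=np.zeros((600,800,3),np.uint8);o[:275,:400]=a;o[:350,400:]=b
s=load('scene0');j=cv2.cvtColor(s['image'],cv2.COLOR_RGB2BGR)
o[350:,400:]=cv2.resize(j[225:285,300:380],None,fx=5,fy=5,interpolation=cv2.INTER_CUBIC)[:250]
o[275:575,:400]=cv2.resize(j[165:225,185:265],None,fx=5,fy=5,interpolation=cv2.INTER_CUBIC)
cv2.imwrite('pics/crop0.png',o)
for u,v in [(205,217),(350,191),(348,262),(285,250),(315,147)]: print(u,v,onz(c,u,v,0.03))
E
```

```text
205 217 [0.46993688 0.28204079 0.03      ]
350 191 [ 0.53980991 -0.10075478  0.03      ]
348 262 [ 0.35283    -0.09385792  0.03      ]
285 250 [0.38373322 0.07102332 0.03      ]
315 147 [ 0.65767013 -0.00849168  0.03      ]
```

View pics/crop0.png

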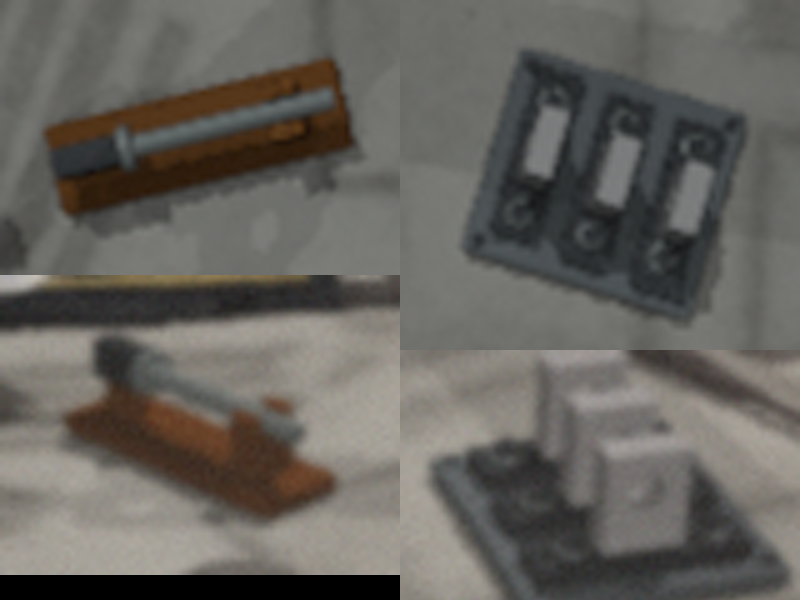

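```bash
cat >> h.py <<'E'
from scipy.spatial.transform import Rotation as Ro
def tool(s=None):
    s=s or state(); return np.array(s['position']), Ro.from_rotvec(s['orientation']).as_matrix()
def delta(target, yawdir=None, s=None):
    """shift in tool axes to world target; turn (deg) so that tool y lies along +-yawdir"""
    p,R=tool(s); d=R.T@(np.array(target)-p); t=None
    if yawdir is not None:
        v=R.T@np.append(np.array(yawdir)[:2],0); t=np.degrees(np.arctan2(-v[0],v[1])); t=(t+90)%180-90
    return np.round(d*1000,2),t
E
python3 - <<'E'
from h import *
c=load('top0')
g=onz(c,182,221.4,.051); n=onz(c,231.4,209.6,.046)
print(g,n,n-g,np.linalg.norm(n-g)*1e3)
f=cv2.cvtColor(c['image'],cv2.COLOR_RGB2HSV)
# block tops: bright
m=cv2.inRange(f,(0,0,135),(180,40,255)); m[:150]=0;m[225:]=0;m[:,:310]=0;m[:,390:]=0
k,l,st,ce=cv2.connectedComponentsWithStats(m)
for i in range(1,k):
    if st[i,4]>15:
        pts=cv2.findContours((l==i).astype(np.uint8),0,2)[0][0]
        r=cv2.minAreaRect(pts); print(st[i,4],ce[i],r,onz(c,*ce[i],.063))
p,R=tool();print(R)
d=(n-g)[:2]; print(delta([g[0],g[1],.231],d))
E
```

```text
[0.456929  0.3384498 0.051    ] [0.48835199 0.21112136 0.046     ] [ 0.03142299 -0.12732844 -0.005     ] 131.24380567993714
[[ 4.17544430e-01  9.08656259e-01 -6.72098796e-04]
 [ 9.08654721e-01 -4.17544961e-01 -1.67430822e-03]
 [-1.80200211e-03  8.83923271e-05 -9.99998372e-01]]
(array([-51.12, 273.86,  -0.41]), np.float64(51.457418365808735))
```

Call:
servo_tool --commands '[[[0.0854,-0.017,0.05,0.01,9],[0.0854,-0.03,0.1,0.03,18],[0.0854,-0.04,0.15,0.05,27],[0.0854,-0.046,0.2,0.06,36],[0.0854,-0.05,0.25,0.08,45],[0.0854,-0.051,0.274,0.08,51.5],[0.0854,-0.051,0.274,0.08,51.5],[0.0854,-0.051,0.274,0.08,51.5]]]' --force 60

```text
t: 1.15
position: [0.4557, 0.3405, 0.1512]
orientation: [-3.117, -0.384, 0.002]
contact_force: [-0.8, 0.6, 0.5]
width: 0.998
```

```bash
python3 - <<'E'
from h import *
c=snap('wrist','w1'); snap('top','top1')
E
```

```text
(no output)
```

View pics/w1.png

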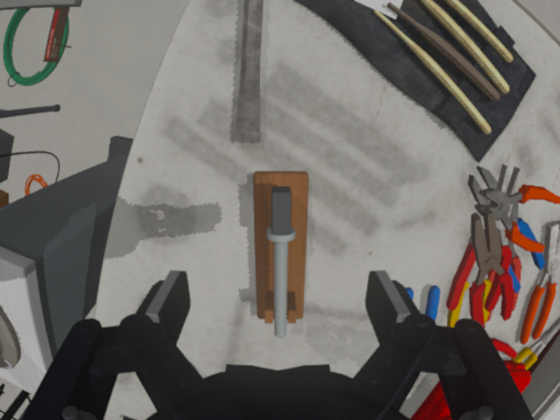

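```bash
python3 - <<'E'
from h import *
c=load('w1'); i=cv2.cvtColor(c['image'],cv2.COLOR_RGB2BGR)
print(ray(c,c['cx'],c['cy'],True))
print(tool())
for p in [[.457,.338,.051],[.488,.211,.046]]: print(proj(c,p,True))
cv2.imwrite('pics/w1c.png',cv2.resize(i[160:350,230:330],None,fx=3,fy=3,interpolation=cv2.INTER_CUBIC))
for uv,z in [((281,194),.051),((281,231),.051),((281,237),.05),((280,335),.046)]: print(uv,onz(c,*uv,z,True))
E
```

```text
(array([0.43642201, 0.42141635, 0.29432418]), array([ 0.0761779 , -0.31064341, -0.94746905]))
(array([0.45551511, 0.34093864, 0.15148185]), array([[ 9.69945651e-01,  2.43319642e-01, -9.93059848e-04],
       [ 2.43320787e-01, -9.69945045e-01,  1.26658799e-03],
       [-6.55027742e-04, -1.47015362e-03, -9.99998705e-01]]))
[277.56354257 214.18559257]
[276.93506807 337.08791495]
(281, 194) [0.45557    0.35479702 0.051     ]
(281, 231) [0.46318425 0.32467376 0.051     ]
(281, 237) [0.46459924 0.31912306 0.05      ]
(280, 335) [0.49025128 0.21443789 0.046     ]
```

View pics/w1c.png

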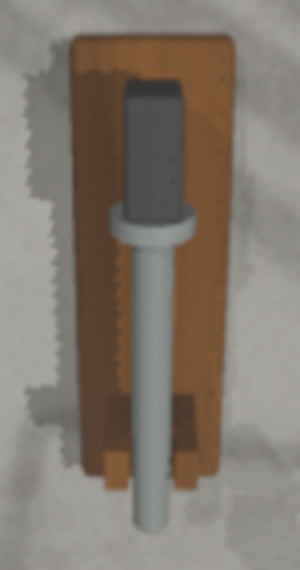

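```bash
python3 - <<'E'
from h import *
c=load('w1')
a=onz(c,281.5,192.3,.051,True); b=onz(c,281.3,228.5,.0525,True); n=onz(c,280.3,336.3,.046,True)
print(a,b,n, np.linalg.norm((b-a)[:2]),np.linalg.norm((n-a)[:2]))
d=(n-a)[:2]; d/=np.linalg.norm(d); m=a[:2]+d*.018; m2=n[:2]-d*.132
print(d,m,m2)
print(delta([*(m+m2)/2,.021],d))
t=load('top1');i=cv2.cvtColor(t['image'],cv2.COLOR_RGB2BGR)
cv2.imwrite('pics/t1c.png',cv2.resize(i[150:230,310:390],None,fx=7,fy=7,interpolation=cv2.INTER_CUBIC))
E
```

```text
[0.45561075 0.35622251 0.051     ] [0.46272043 0.32743041 0.0525    ] [0.49096479 0.21282708 0.046     ] 0.02965691323700673 0.1476893975026999
[ 0.23938102 -0.97092571] [0.45991961 0.33874585] [0.4593665  0.34098927]
(array([  3.83,   2.24, 130.48]), np.float64(0.23261165189744304))
```

View pics/t1c.png

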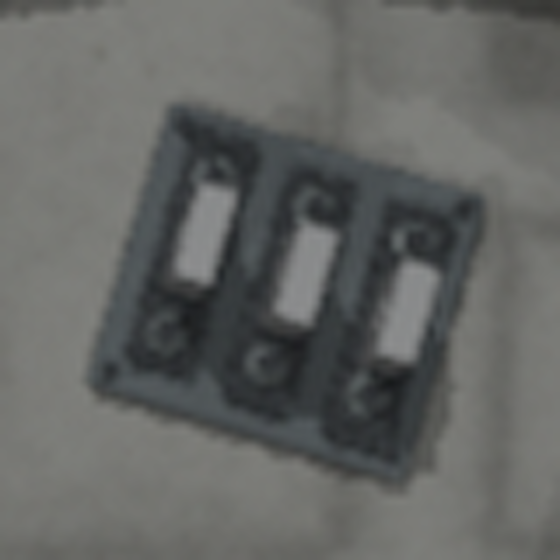

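Call:
servo_tool --commands '[[[0.0854,0.003,0.001,0.03,0.2],[0.0854,0.003,0.001,0.07,0.2],[0.0854,0.003,0.001,0.07,0.2],[0.0854,0.003,0.001,0.07,0.2]]]'

```text
t: 1.75
position: [0.4607, 0.3401, 0.0827]
orientation: [-3.118, -0.375, -0.003]
contact_force: [-0.3, -1.0, 0.3]
width: 0.999
```

```bash
python3 - <<'E'
from h import *
c=snap('wrist','w2'); i=cv2.cvtColor(c['image'],cv2.COLOR_RGB2BGR)
cv2.imwrite('pics/w2c.png',cv2.resize(i[150:420,190:370],None,fx=2.2,fy=2.2,interpolation=cv2.INTER_CUBIC))
print(tool()[0])
E
```

```text
[0.46129119 0.34017733 0.08329167]
```

View pics/w2c.png

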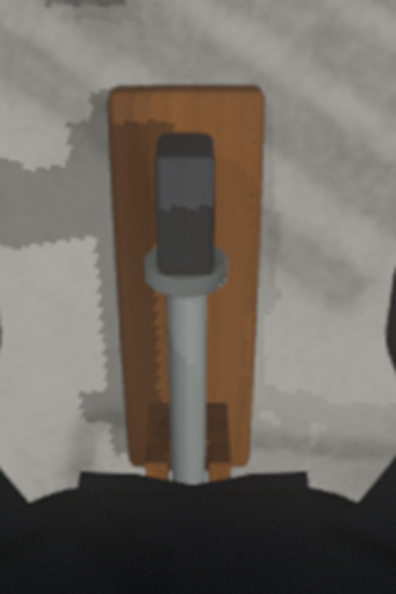

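```bash
python3 - <<'E'
from h import *
c=load('w2'); f=lambda u,v:(190+u/2.2,150+v/2.2)
a=onz(c,*f(186,157),.051,True); a2=onz(c,*f(186,135),.029,True); b=onz(c,*f(186.5,274),.051,True)
print(a,a2,b,np.linalg.norm(b-a)); n=onz(c,*f(190,480),.046,True); print(n)
s=state();print(s['position'],s['contact_force'],s['orientation'])
d=np.array([.2394,-.9709]); m=a[:2]+.018*d; m3=(a+b)[:2]/2; print(m,m3, delta([*m3,.021],n[:2]-a[:2]))
E
```

```text
[0.45570122 0.35640549 0.051     ] [0.45590706 0.35493385 0.029     ] [0.46402813 0.32223272 0.051     ] 0.03517265401761472
[0.48580356 0.23616661 0.046     ]
[0.46129119 0.34017733 0.08329167] [ 0.65025954 -1.03518363  0.9685396 ] [-3.11706298 -0.3743216  -0.00459883]
[0.46001042 0.33892929] [0.45986467 0.33931911] (array([-1.79,  0.61, 62.29]), np.float64(-0.36003798243525864))
```

Call:
servo_tool --commands '[[[0.0854,-0.001,0.001,0.03,0],[0.0854,-0.001,0.001,0.055,0],[0.0854,-0.001,0.001,0.062,0],[0.0854,-0.001,0.001,0.062,0],[0.05,-0.001,0.001,0.062,0],[0.03,-0.001,0.001,0.062,0],[0.01,-0.001,0.001,0.062,0],[0.0,-0.001,0.001,0.062,0],[0.0,-0.001,0.001,0.062,0],[0.0,-0.001,0.001,0.062,0]]]' --force 100

```text
t: 3.05
position: [0.46, 0.3378, 0.0198]
orientation: [-3.119, -0.372, -0.001]
contact_force: [-1.8, -0.8, 3.9]
width: 0.171
```

```bash
python3 - <<'E'
from h import *
s=state();print(s['position'],s['orientation'],s['contact_force'],s['width'],s['width']*85)
E
```

```text
[0.4599747  0.33776478 0.01979422] [-3.11900431e+00 -3.72411875e-01 -7.95276124e-04] [-1.81591773 -0.75747943  3.90002767] 0.17111977819926397 14.545181146937438
```

Call:
servo_tool --commands '[[[0.0,0,0,-0.01,0],[0.0,0,0,-0.025,0],[0.0,0,0,-0.045,0],[0.0,0,0,-0.06,0],[0.0,0,0,-0.06,0],[0.0,0,0,-0.06,0]]]'

```text
t: 3.8
position: [0.4592, 0.3373, 0.0788]
orientation: [3.119, 0.373, -0.002]
contact_force: [0.7, -0.4, -2.2]
width: 0.175
```

```bash
cat > rail.py <<'E'
from h import *
c=load('top1'); f=lambda u,v:(310+(u)/7-.43,150+v/7-.43)
P=[onz(c,*f(*q),.010)[:2] for q in [(178,103),(484,200),(408,488),(92,382)]]
P=np.array(P); print(P)
L=[np.linalg.norm(P[1]-P[0]),np.linalg.norm(P[2]-P[3]),np.linalg.norm(P[3]-P[0]),np.linalg.norm(P[2]-P[1])];print(L)
d=(P[1]-P[0]+P[2]-P[3]); d/=np.linalg.norm(d); e=(P[0]-P[3]+P[1]-P[2]);e/=np.linalg.norm(e)
yv=np.array([-d[1],d[0]]); print(d,e,yv,np.degrees(np.arctan2(d[1],d[0])))
o=P.mean(0); print('o',o)
B=[onz(c,*f(*q),.063)[:2] for q in [(205,238),(306,274),(409,311)]]
for b in B: print(b,(b-o)@d+.047,(b-o)@yv)
E
python3 rail.py; python3 - <<'E'
from h import *
s=state();print(s['position'],s['orientation'],s['contact_force'],s['width'])
c=snap('wrist','w3')
E
```

```text
[[ 0.61462846 -0.06359038]
 [ 0.5772019  -0.18098402]
 [ 0.46620661 -0.15045634]
 [ 0.50657545 -0.02997252]]
[np.float64(0.12321532114280229), np.float64(0.12706688804500085), np.float64(0.11316188574187985), np.float64(0.11511687793349788)]
[-0.3108391  -0.95046255] [ 0.95969744 -0.28103528] [ 0.95046255 -0.3108391 ] -108.10980582310276
o [ 0.54115311 -0.10625082]
[ 0.55515434 -0.06772864] 0.006033979375657507 0.0013334520607748994
[ 0.54184877 -0.10491767] 0.045516661044954033 0.0002468065096593251
[ 0.52819662 -0.14277633] 0.08574351721407844 -0.0009610983469834686
[0.45924367 0.33728829 0.07884175] [ 3.11894313e+00  3.72522000e-01 -1.58275536e-03] [ 0.66472931 -0.35397621 -2.20419332] 0.17455933224469308
```

View pics/w3.png

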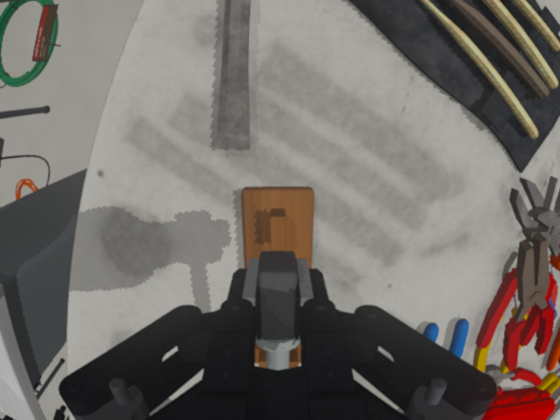

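```bash
python3 - <<'E'
from h import *
A=[];S=[]
for k in range(6):
    c=camera('top');A.append(np.array(c['image'],float))
for k in range(4):
    s=camera('scene');S.append(np.array(s['image'],float))
c['image']=np.mean(A,0);pickle.dump(c,open('pics/topavg.pkl','wb'))
s['image']=np.mean(S,0);pickle.dump(s,open('pics/scavg.pkl','wb'))
i=cv2.cvtColor(c['image'].astype(np.uint8),cv2.COLOR_RGB2BGR)
a=cv2.resize(i[155:225,320:382],None,fx=8,fy=8,interpolation=cv2.INTER_CUBIC)
cv2.imwrite('pics/t2c.png',cv2.convertScaleAbs(a,alpha=1.5))
j=cv2.cvtColor(s['image'].astype(np.uint8),cv2.COLOR_RGB2BGR)
cv2.imwrite('pics/s2c.png',cv2.resize(j[220:282,300:382],None,fx=9,fy=9,interpolation=cv2.INTER_CUBIC))
E
```

```text
(no output)
```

View pics/t2c.png

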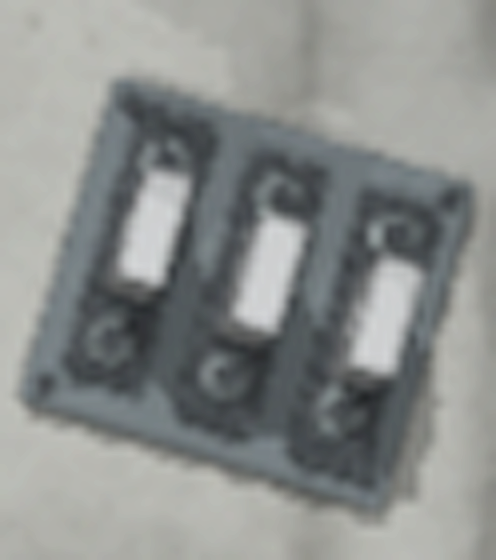

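View pics/s2c.png

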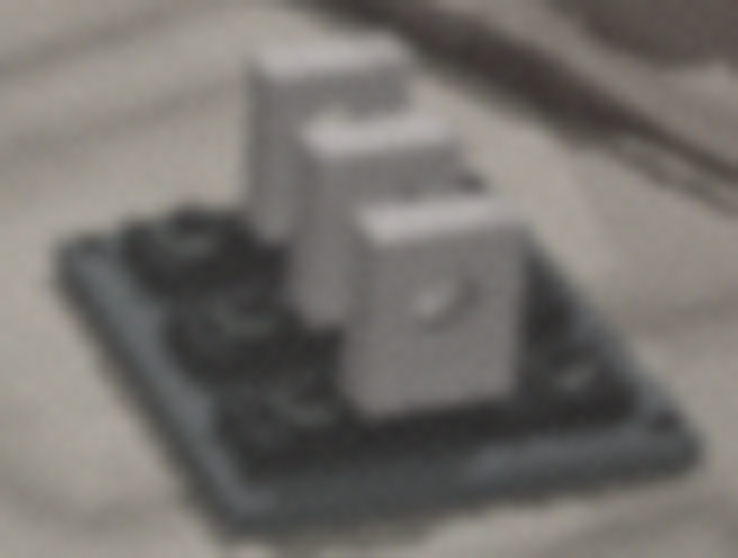

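```bash
cat > rail2.py <<'E'
from h import *
c=load('topavg'); im=c['image'].astype(np.float32)
K=8; x0,y0,x1,y1=318,150,388,228
b=cv2.resize(im[y0:y1,x0:x1],None,fx=K,fy=K,interpolation=cv2.INTER_CUBIC)
px=lambda u,v:(x0+(u+.5)/K-.5,y0+(v+.5)/K-.5)
g=b.mean(2); bl=b[:,:,2]-b[:,:,0]
print('bright',np.percentile(g,[5,50,90,98,99.5]))
m=(g>110).astype(np.uint8)  # tops
k,l,st,ce=cv2.connectedComponentsWithStats(m)
B=[]
for i in range(1,k):
    if 1000<st[i,4]<12000:
        r=cv2.minAreaRect(cv2.findContours((l==i).astype(np.uint8),0,1)[0][0]); w=onz(c,*px(*ce[i]),.063)
        B.append(w[:2]); print(st[i,4],ce[i],r,w[:2])
# plate mask: bluish or dark
pm=((bl>1)|(g<45)).astype(np.uint8)
for i in range(1,k):
    if 1000<st[i,4]<12000: pm[l==i]=1
pm=cv2.morphologyEx(pm,cv2.MORPH_CLOSE,np.ones((25,25)));pm=cv2.morphologyEx(pm,cv2.MORPH_OPEN,np.ones((25,25)))
cn=max(cv2.findContours(pm,0,1)[0],key=cv2.contourArea); r=cv2.minAreaRect(cn); print('plate',r)
bx=cv2.boxPoints(r); W=np.array([onz(c,*px(*q),.010)[:2] for q in bx]); print(W,[np.linalg.norm(W[i]-W[i-1]) for i in range(4)], W.mean(0))
for i in range(4):
    e=W[i]-W[i-1]; print(np.degrees(np.arctan2(e[1],e[0])))
o=cv2.convertScaleAbs(b[:,:,::-1],alpha=1.5).copy(); cv2.drawContours(o,[cn],-1,(0,0,255),1); cv2.polylines(o,[bx.astype(int)],True,(0,255,0),1)
cv2.imwrite('pics/plate.png',o)
E
python3 rail2.py
```

```text
bright [ 49.99361115 106.46944809 122.98757172 135.06905304 139.49823456]
4456 [168.98361759 267.247307  ] ((168.5371551513672, 266.581298828125), (45.81287384033203, 107.66446685791016), 16.60698127746582) [ 0.55672142 -0.06729936]
4544 [284.55919894 313.01056338] ((284.710693359375, 312.852294921875), (44.98908233642578, 108.92536163330078), 16.606979370117188) [ 0.54191039 -0.10452579]
4516 [400.81443756 356.93821966] ((399.98651123046875, 355.874267578125), (46.66261291503906, 109.08294677734375), 15.668160438537598) [ 0.52772394 -0.1419078 ]
plate ((263.80426025390625, 332.8013000488281), (385.7784423828125, 346.95574951171875), 16.821407318115234)
[[ 0.50441142 -0.0258646 ]
 [ 0.61695517 -0.06019376]
 [ 0.57926747 -0.18418766]
 [ 0.46724046 -0.14909589]] [np.float64(0.12871530838700232), np.float64(0.11766302247918757), np.float64(0.12959494725045337), np.float64(0.11739456320235564)] [ 0.54196863 -0.10483548]
73.21481134831514
-16.963249819658934
-106.90654611047822
162.60715580377322
```

```bash
ls pics
```

```text
crop0.png
plate.png
s2c.png
scavg.pkl
scene0.pkl
scene0.png
t1c.png
t2c.png
top0.pkl
top0.png
top1.pkl
top1.png
topavg.pkl
w1.pkl
w1.png
w1c.png
w2.pkl
w2.png
w2c.png
w3.pkl
w3.png
wrist0.pkl
wrist0.png
```

View pics/plate.png

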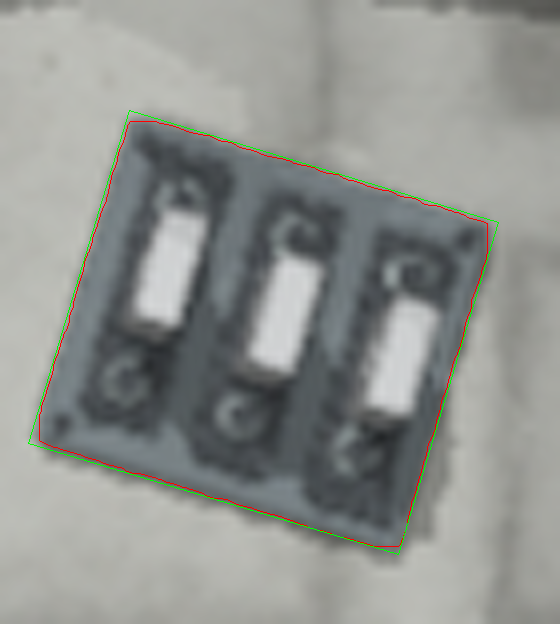

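```bash
cat >> h.py <<'E'
RA=np.radians(-107.0); D=np.array([np.cos(RA),np.sin(RA)]); Y=np.array([-D[1],D[0]]); O=np.array([.5420,-.1048]); MOUTH=O-.047*D
def w2r(p): q=np.array(p)[:2]-MOUTH; return q@D*1e3,q@Y*1e3
E
python3 - <<'E'
from h import *
nose=-.025; g=MOUTH+Y*.0031+D*(nose-.132+.0012)
print(g,delta([*g,.0788],D))
E
```

```text
[0.60425753 0.08823225] (array([ 81.77, 276.32,   0.44]), np.float64(30.619114899622275))
```

Call:
servo_tool --commands '[[[0.0,0.014,0.046,0,5],[0.0,0.028,0.092,0,10],[0.0,0.042,0.138,0,15],[0.0,0.056,0.184,0,20],[0.0,0.07,0.23,0,26],[0.0,0.082,0.276,0,30.6],[0.0,0.082,0.276,0,30.6],[0.0,0.082,0.276,0.03,30.6],[0.0,0.082,0.276,0.05,30.6],[0.0,0.082,0.276,0.054,30.6],[0.0,0.082,0.276,0.054,30.6]]]'

```text
t: 5.72
position: [0.6046, 0.0892, 0.0256]
orientation: [-3.107, 0.463, -0.0]
contact_force: [0.2, 0.2, -2.4]
width: 0.174
```

```bash
cat > look.py <<'E'
import sys
from h import *
tag=sys.argv[1]; N=4
for n,(x0,x1,y0,y1,K) in {'top':(270,390,130,230,6),'scene':(270,410,200,290,5)}.items():
    A=[]
    for k in range(N):
        c=camera(n);A.append(np.array(c['image'],float))
    c['image']=np.mean(A,0); pickle.dump(c,open(f'pics/{n}_{tag}.pkl','wb'))
    i=cv2.cvtColor(c['image'].astype(np.uint8),cv2.COLOR_RGB2BGR)
    cv2.imwrite(f'pics/{n}_{tag}.png',cv2.convertScaleAbs(cv2.resize(i[y0:y1,x0:x1],None,fx=K,fy=K,interpolation=cv2.INTER_CUBIC),alpha=1.4))
s=state();p,R=tool(s);print(s['t'],p,s['contact_force'].round(2),s['width'],'tooly ang',np.degrees(np.arctan2(R[1,1],R[0,1])),'tilt',R[2].round(4),'rail xy',w2r(p))
E
python3 look.py a
```

```text
6.125 [0.60469141 0.08866559 0.02575395] [-0.28  1.24 -2.79] 0.17343580428896258 tooly ang -106.9801516086822 tilt [ 6.e-04 -4.e-04 -1.e+00] rail xy (np.float64(-156.34126344937144), np.float64(3.388230951605704))
```

View pics/top_a.png

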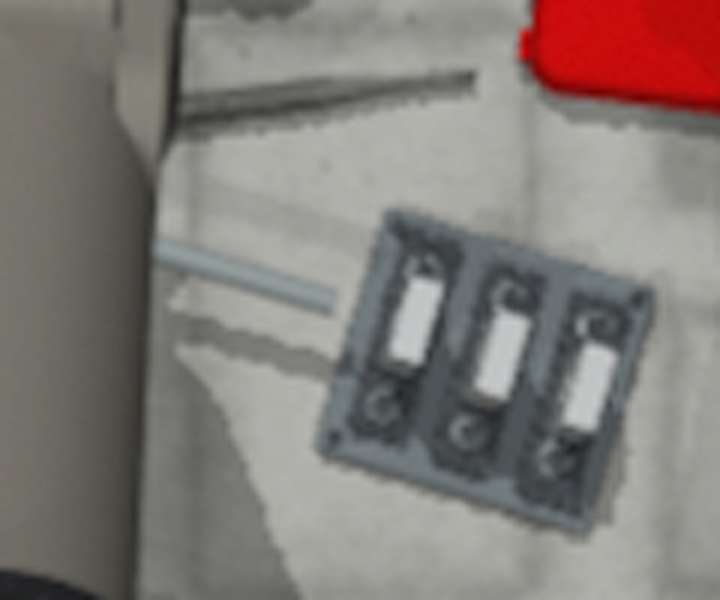

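View pics/scene_a.png

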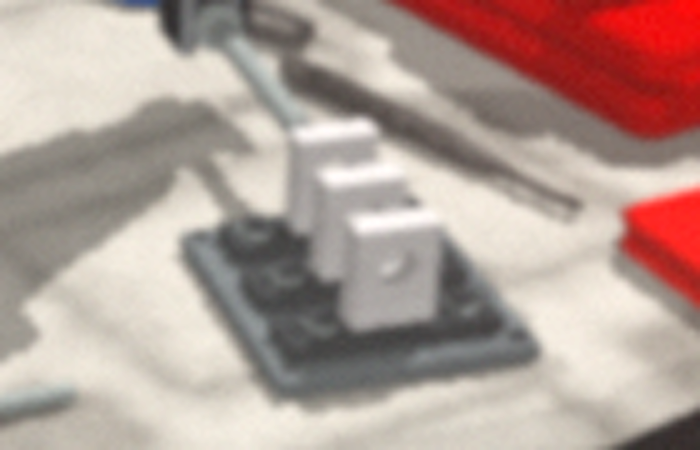

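```bash
cat > shaft.py <<'E'
import sys
from h import *
tag=sys.argv[1]; ua,ub=float(sys.argv[2]),float(sys.argv[3]); z=.045
c=load('top_'+tag); im=c['image'].astype(np.float32); K=8
x0,y0,x1,y1=270,140,390,230
b=cv2.resize(im[y0:y1,x0:x1],None,fx=K,fy=K,interpolation=cv2.INTER_CUBIC); b=cv2.GaussianBlur(b,(0,0),3)
px=lambda u,v:(x0+(u+.5)/K-.5,y0+(v+.5)/K-.5)
bl=b[:,:,2]-b[:,:,0]; g=b.mean(2)
m=(bl>float(sys.argv[4]) if len(sys.argv)>4 else bl>2).astype(np.uint8)
pts=[]
a,e=int((ua-x0)*K),int((ub-x0)*K)
m2=np.zeros_like(m); m2[:,a:e]=m[:,a:e]
k,l,st,ce=cv2.connectedComponentsWithStats(m2); i=1+np.argmax(st[1:,4]); print(st[i],'end col',x0+(st[i,0]+st[i,2])/K)
P=[]
for u in range(st[i,0]+10,st[i,0]+st[i,2]-20,4):
    v=np.nonzero(l[:,u]==i)[0]; P.append(onz(c,*px(u,v.mean()),z)[:2])
P=np.array(P); vx,vy,cx,cy=cv2.fitLine(P.astype(np.float32),cv2.DIST_HUBER,0,1e-4,1e-4).ravel()
ang=np.degrees(np.arctan2(vy,vx)); ang=ang if ang<0 else ang-180
r=np.array([w2r(q) for q in P]); f=np.polyfit(r[:,0],r[:,1],1)
print('ang',ang,'rail-y at x=0,40,80',np.polyval(f,[0,40,80]),'x range',r[:,0].min(),r[:,0].max(),'std',np.std(r[:,1]-np.polyval(f,r[:,0])))
# blocks
mm=(g>float(sys.argv[5]) if len(sys.argv)>5 else g>115).astype(np.uint8); k,l,st,ce=cv2.connectedComponentsWithStats(mm)
for i in range(1,k):
    w=st[i,2];h=st[i,3]
    if 1500<st[i,4]<8000 and ce[i][0]>(325-x0)*K: print('block',st[i,4],w2r(onz(c,*px(*ce[i]),.063)))
o=cv2.convertScaleAbs(b[:,:,::-1],alpha=1.4); o[m>0]=o[m>0]//2+np.array([0,0,120],np.uint8); cv2.imwrite(f'pics/sh_{tag}.png',o[:600,:800])
E
python3 shaft.py a 298 327 2
```

```text
[ 224  239  225   98 7430] end col 326.125
ang -106.82435 rail-y at x=0,40,80 [3.54332318 3.70467113 3.86601908] x range -100.3222698944811 -34.55981392249992 std 0.1654203458642535
block 1799 (np.float64(-40.49938735546823), np.float64(105.60373862102479))
block 4238 (np.float64(6.850460973305051), np.float64(3.563158600934768))
block 4256 (np.float64(46.81401288877275), np.float64(0.07722869759895737))
block 2089 (np.float64(130.4077742701882), np.float64(13.791609220678083))
block 4368 (np.float64(86.84327988412997), np.float64(-2.3193273097314697))
```

View pics/sh_a.png

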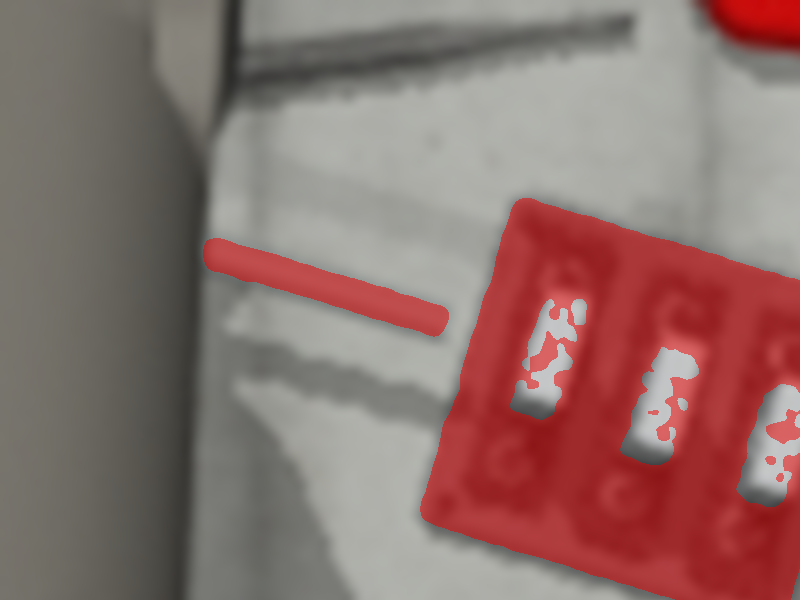

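```bash
python3 - <<'E'
from h import *
c=load('scene_a'); im=c['image'].astype(np.float32);K=8;x0,y0,x1,y1=305,195,345,235
b=cv2.resize(im[y0:y1,x0:x1],None,fx=K,fy=K,interpolation=cv2.INTER_CUBIC);b=cv2.GaussianBlur(b,(0,0),3)
bl=b[:,:,2]-b[:,:,0]; m=(bl>-1).astype(np.uint8)
o=cv2.convertScaleAbs(b[:,:,::-1],alpha=1.4); o2=o.copy(); o2[m>0]=(0,0,255); cv2.imwrite('pics/sca.png',np.hstack([o,o2]))
# expected projections of axis line y=3.54 z=.045
for x in (-100,-80,-60,-40,-27): 
    p=MOUTH+D*x/1e3+Y*.00354; q=proj(c,[*p,.045]); print(x,q,((q-[x0,y0])*K))
for x,y in [(7,3.5),(47,0),(87,-2.4)]:
    p=MOUTH+D*(x)/1e3+Y*y/1e3; q=proj(c,[*p,.063]); print('blocktop',q,(q-[270,200])*5)
E
```

```text
-100 [318.59791753 211.65855537] [108.78334021 133.26844299]
-80 [321.57070855 215.32025315] [132.5656684  162.56202518]
-60 [324.62743491 219.08533721] [157.01947927 192.68269768]
-40 [327.77170232 222.95824885] [182.17361854 223.66599082]
-27 [329.86421811 225.53567874] [198.91374488 244.28542988]
blocktop [336.00654278 225.09834433] [330.03271389 125.49172167]
blocktop [341.54541486 233.80236927] [357.72707429 169.01184637]
blocktop [347.95197485 243.00649876] [389.75987425 215.0324938 ]
```

View pics/sca.png

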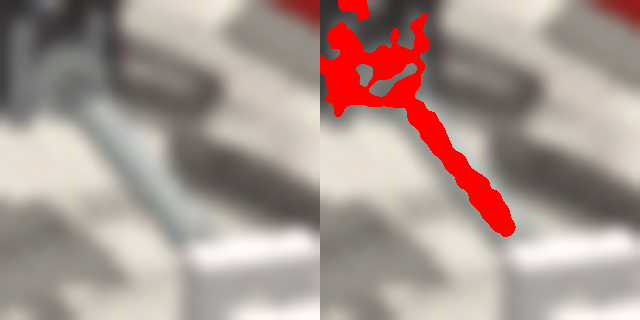

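Call:
servo_tool --commands '[[[0.0,0,0.01,0.0008,0],[0.0,0,0.02,0.0008,0],[0.0,0,0.022,0.0008,0],[0.0,0,0.022,0.0008,0],[0.0,0,0.0235,0.0008,0],[0.0,0,0.025,0.0008,0],[0.0,0,0.0265,0.0008,0],[0.0,0,0.028,0.0008,0],[0.0,0,0.0292,0.0008,0]]]'

```text
t: 7.25
position: [0.596, 0.0606, 0.0245]
orientation: [3.107, -0.464, 0.0]
contact_force: [-0.3, -0.0, -3.3]
width: 0.174
```

```bash
cat > st.py <<'E'
from h import *
s=state();p,R=tool(s);f=s['contact_force'];print(round(s['t'],2),'z',p[2].round(4),'F rail x,y,z',(f[:2]@D).round(2),(f[:2]@Y).round(2),f[2].round(2),'M',s['ft_torque'].round(2),'railxy',np.round(w2r(p),2),'nose~',round(w2r(p)[0]+130.8,1),'ang',np.degrees(np.arctan2(R[1,1],R[0,1])).round(2))
E
python3 st.py
```

```text
7.25 z 0.0245 F rail x,y,z 0.09 -0.28 -3.32 M [ 0.04 -0.04  0.06] railxy [-126.92    3.28] nose~ 3.9 ang -106.98
```

Call:
servo_tool --commands '[[[0.0,0,0.001,0,0],[0.0,0,0.002,0,0],[0.0,0,0.003,0,0],[0.0,0,0.004,0,0],[0.0,0,0.005,0,0],[0.0,0,0.006,0,0]]]'

```text
t: 8.0
position: [0.5942, 0.0549, 0.0245]
orientation: [-3.107, 0.464, -0.0]
contact_force: [0.6, -0.5, -1.3]
width: 0.172
```

```bash
python3 st.py
```

```text
8.0 z 0.0245 F rail x,y,z 0.35 0.75 -1.31 M [ 0.14 -0.14 -0.  ] railxy [-121.03    3.22] nose~ 9.8 ang -106.97
```

Call:
servo_tool --commands '[[[0.0,0,0.0,-0.0005,0],[0.0,0,0.0,-0.0005,0],[0.0,0,0.0,-0.0005,0]]]'

```text
t: 8.38
position: [0.5941, 0.0549, 0.025]
orientation: [3.107, -0.464, -0.0]
contact_force: [0.7, 0.0, -1.6]
width: 0.17
```

```bash
python3 st.py
```

```text
8.38 z 0.025 F rail x,y,z -0.24 0.65 -1.56 M [-0.   -0.07  0.09] railxy [-120.91    3.14] nose~ 9.9 ang -106.98
```

Call:
servo_tool --commands '[[[0.0,0,0.0,-0.0005,0],[0.0,0,0.0,-0.0005,0],[0.0,0,0.0,-0.0005,0]]]'

```text
t: 8.75
position: [0.5942, 0.055, 0.0255]
orientation: [-3.107, 0.464, -0.0]
contact_force: [0.3, -0.1, -1.7]
width: 0.17
```

```bash
python3 st.py
```

```text
8.75 z 0.0255 F rail x,y,z 0.01 0.31 -1.7 M [ 0.07 -0.11  0.05] railxy [-121.08    3.18] nose~ 9.7 ang -106.97
```

Call:
servo_tool --commands '[[[0.0,0,0.0,-0.0008,0],[0.0,0,0.0,-0.0015,0],[0.0,0,0.0,-0.0015,0],[0.0,0,0.0,-0.0015,0]]]'

```text
t: 9.25
position: [0.5942, 0.0551, 0.0269]
orientation: [-3.107, 0.463, -0.0]
contact_force: [1.4, -0.8, -5.3]
width: 0.169
```

```bash
python3 st.py
```

```text
9.25 z 0.0269 F rail x,y,z 0.35 1.57 -5.27 M [ 0.35 -0.42  0.18] railxy [-121.18    3.18] nose~ 9.6 ang -106.97
```

Call:
servo_tool --commands '[[[0.0,0,0.0,0.001,0],[0.0,0,0.0,0.0025,0],[0.0,0,0.0,0.0035,0],[0.0,0,0.0,0.0035,0],[0.0,0,0.0,0.0035,0]]]'

```text
t: 9.88
position: [0.5944, 0.0548, 0.0237]
orientation: [3.107, -0.464, 0.001]
contact_force: [-0.7, -0.1, -1.7]
width: 0.17
```

```bash
python3 st.py
```

```text
9.88 z 0.0237 F rail x,y,z 0.31 -0.66 -1.72 M [-0.05 -0.1   0.14] railxy [-120.96    3.43] nose~ 9.8 ang -106.98
```

Call:
servo_tool --commands '[[[0.0,0,0.0,-0.0013,0],[0.0,0,0.003,-0.0013,0],[0.0,0,0.006,-0.0013,0],[0.0,0,0.009,-0.0013,0],[0.0,0,0.012,-0.0013,0],[0.0,0,0.015,-0.0013,0],[0.0,0,0.018,-0.0013,0],[0.0,0,0.02,-0.0013,0],[0.0,-0.001,0.02,-0.0013,0],[0.0,-0.002,0.02,-0.0013,0],[0.0,-0.0035,0.02,-0.0013,0],[0.0,-0.0035,0.02,-0.0013,0]]]'

```text
t: 11.38
position: [0.5848, 0.0368, 0.0248]
orientation: [3.107, -0.464, -0.0]
contact_force: [0.9, -1.4, -2.8]
width: 0.168
```

```bash
python3 st.py; python3 look.py b
```

```text
11.38 z 0.0248 F rail x,y,z 1.05 1.21 -2.81 M [-0.12 -0.21  0.14] railxy [-100.92   -0.47] nose~ 29.9 ang -106.98
11.775 [0.58490862 0.03703981 0.02476507] [ 0.88 -0.98 -2.7 ] 0.1721800297886988 tooly ang -106.97575350219276 tilt [-2.e-04 -1.e-04 -1.e+00] rail xy (np.float64(-101.1873527768396), np.float64(-0.4362338936964652))
```

View pics/top_b.png

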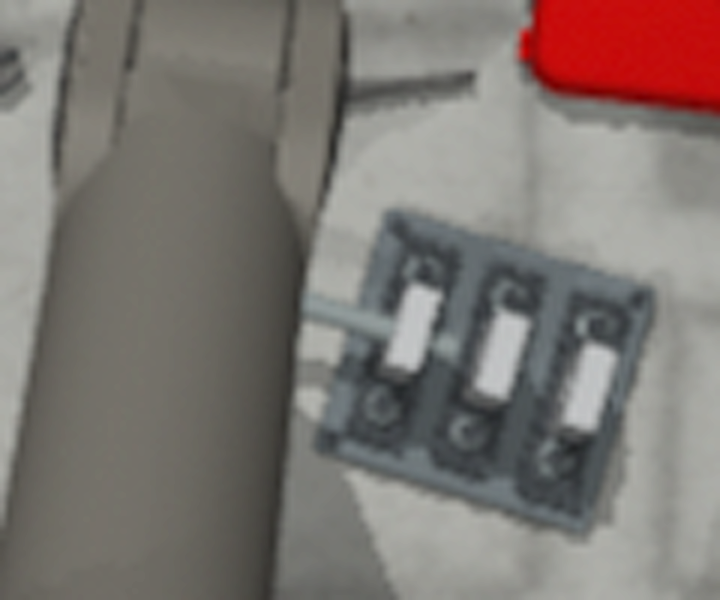

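View pics/scene_b.png

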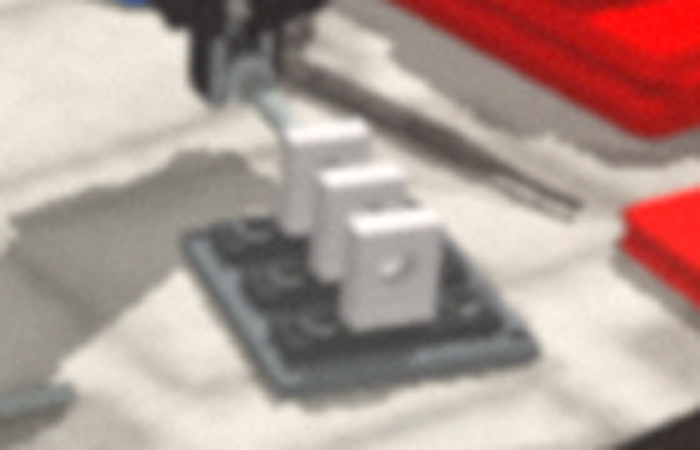

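```bash
python3 shaft.py b 322 330 2|grep block; python3 - <<'E'
from h import *
c=load('top_b'); print(w2r(onz(c,270+457/6-.4,130+352/6-.4,.050)),w2r(onz(c,270+447/6-.4,130+348/6-.4,.050)))
E
```

```text
block 2752 (np.float64(-31.205983227374258), np.float64(10.837775254853009))
block 4185 (np.float64(6.836566883103782), np.float64(0.04681359111538688))
block 4178 (np.float64(46.802326742149276), np.float64(0.061353827886880284))
block 4288 (np.float64(86.85261486031084), np.float64(-2.330746627994426))
(np.float64(29.33784482766721), np.float64(-2.7006208170232746)) (np.float64(24.68303742801647), np.float64(-2.302391169820189))
```

Call:
servo_tool --commands '[[[0.0,0.0007,0,0,0],[0.0,0.0014,0,0,0],[0.0,0.0014,0,0,0],[0.0,0.0014,0,0,0]]]'

```text
t: 12.28
position: [0.5862, 0.0366, 0.0247]
orientation: [-3.107, 0.464, 0.001]
contact_force: [-0.1, -0.6, -2.9]
width: 0.17
```

```bash
python3 st.py; python3 look.py c;python3 shaft.py c 322 330 2|grep block
```

```text
12.28 z 0.0247 F rail x,y,z 0.61 0.05 -2.89 M [ 0.13  0.   -0.04] railxy [-101.12    0.91] nose~ 29.7 ang -106.98
12.675 [0.58634119 0.03647658 0.02481968] [ 0.02  1.6  -2.58] 0.1691715516899632 tooly ang -106.97740992478275 tilt [ 1.e-04 -0.e+00 -1.e+00] rail xy (np.float64(-101.06757779286373), np.float64(1.0984197986096462))
block 2666 (np.float64(-31.180155179758316), np.float64(12.17154901219762))
block 4185 (np.float64(6.836061142869151), np.float64(0.06311021262571528))
block 4180 (np.float64(46.80259731468548), np.float64(0.06923399320135708))
block 4296 (np.float64(86.8497250204028), np.float64(-2.334343638681912))
```

View pics/top_c.png

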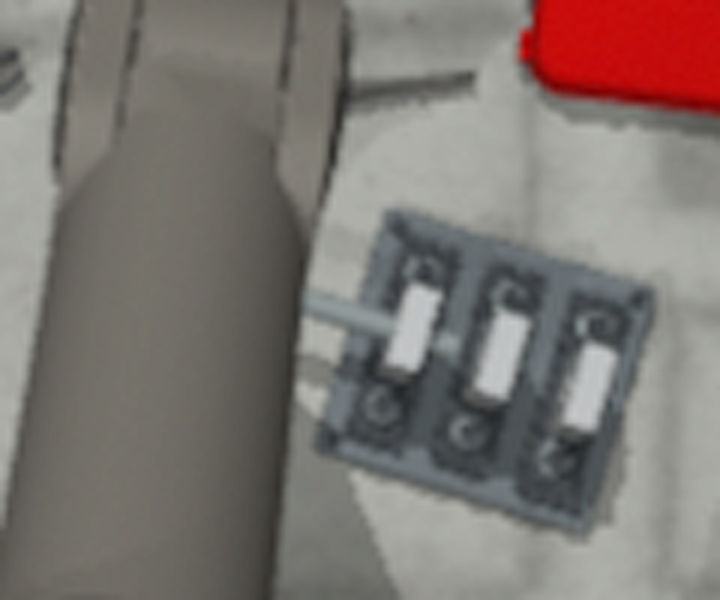

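Call:
servo_tool --commands '[[[0.0,0,0.003,0,0],[0.0,0,0.006,0,0],[0.0,0,0.0075,0,0],[0.0,0,0.009,0,0],[0.0,0,0.01,0,0],[0.0,0,0.011,0,0],[0.0,0,0.012,0,0],[0.0,0,0.013,0,0]]]'

```text
t: 13.68
position: [0.5825, 0.024, 0.0248]
orientation: [-3.107, 0.464, -0.0]
contact_force: [0.8, 0.4, -1.9]
width: 0.17
```

```bash
python3 st.py
```

```text
13.68 z 0.0248 F rail x,y,z -0.62 0.66 -1.89 M [ 0.09 -0.09 -0.03] railxy [-88.04   1.08] nose~ 42.8 ang -106.97
```

Call:
servo_tool --commands '[[[0.0,0,0.001,0,0],[0.0,0,0.002,0,0],[0.0,0,0.003,0,0],[0.0,0,0.004,0,0]]]'

```text
t: 14.18
position: [0.5813, 0.0201, 0.0248]
orientation: [-3.107, 0.464, 0.0]
contact_force: [0.1, -0.6, -2.6]
width: 0.173
```

```bash
python3 st.py
```

```text
14.18 z 0.0248 F rail x,y,z 0.58 0.28 -2.61 M [ 0.11  0.02 -0.01] railxy [-83.97   1.07] nose~ 46.8 ang -106.98
```

Call:
servo_tool --commands '[[[0.0,0,0.003,0,0],[0.0,0,0.006,0,0],[0.0,0,0.009,0,0],[0.0,0,0.012,0,0],[0.0,0,0.015,0,0],[0.0,0,0.018,0,0],[0.0,0,0.02,0,0],[0.0,-0.001,0.02,0,0],[0.0,-0.002,0.02,0,0],[0.0,-0.0024,0.02,0,0],[0.0,-0.0024,0.02,0,0]]]'

```text
t: 15.55
position: [0.5738, 0.0016, 0.025]
orientation: [3.107, -0.463, 0.002]
contact_force: [1.9, -1.1, -2.0]
width: 0.169
```

```bash
python3 st.py; python3 look.py d;python3 shaft.py d 322 330 2|grep block
```

```text
15.55 z 0.025 F rail x,y,z 0.54 2.1 -2.02 M [-0.09 -0.45  0.14] railxy [-64.05  -0.67] nose~ 66.7 ang -106.96
15.95 [0.57367991 0.00163002 0.0249692 ] [ 2.56 -1.25 -2.88] 0.17402878616087591 tooly ang -106.96684555292524 tilt [ 0.001 -0.    -1.   ] rail xy (np.float64(-64.04184583046224), np.float64(-0.8214830842107345))Traceback (most recent call last):
  File "shaft.py", line 13, in <module>
    k,l,st,ce=cv2.connectedComponentsWithStats(m2); i=1+np.argmax(st[1:,4]); print(st[i],'end col',x0+(st[i,0]+st[i,2])/K)
                                                        ~~~~~~~~~^^^^^^^^^^
    return _wrapfunc(a, 'argmax', axis=axis, out=out, **kwds)
    return bound(*args, **kwds)
ValueError: attempt to get argmax of an empty sequence
```

View pics/top_d.png

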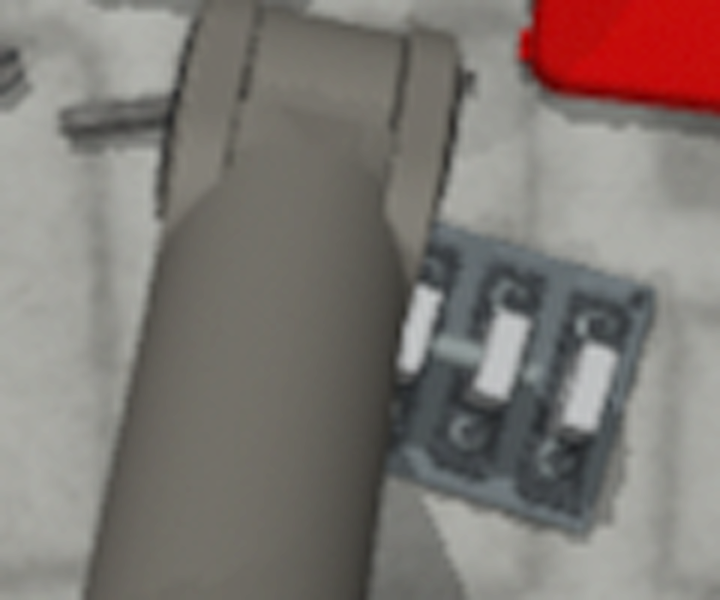

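View pics/scene_d.png

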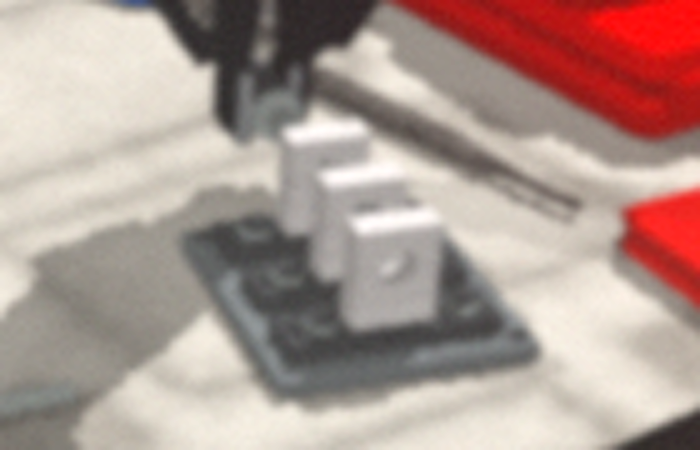

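```bash
cat > bl.py <<'E'
import sys
from h import *
c=load('top_'+sys.argv[1]); im=c['image'].astype(np.float32); K=8
x0,y0,x1,y1=320,140,390,230
b=cv2.GaussianBlur(cv2.resize(im[y0:y1,x0:x1],None,fx=K,fy=K,interpolation=cv2.INTER_CUBIC),(0,0),3)
px=lambda u,v:(x0+(u+.5)/K-.5,y0+(v+.5)/K-.5)
k,l,st,ce=cv2.connectedComponentsWithStats((b.mean(2)>115).astype(np.uint8))
for i in range(1,k):
    if 1500<st[i,4]<8000: print('block',st[i,4],np.round(w2r(onz(c,*px(*ce[i]),.063)),2))
# shaft stub between blocks 1,2 : bluish bright profile along rail y at x=27
for X in (24,27,30,33,62,64):
    ys=np.arange(-14,14,.25); prof=[]
    for y in ys:
        p=MOUTH+D*X/1e3+Y*y/1e3; q=proj(c,[*p,.048]); prof.append(cv2.getRectSubPix(im,(1,1),(float(q[0]),float(q[1]))).mean())
    prof=np.array(prof); w=np.clip(prof-np.percentile(prof,60),0,None); w[(ys<-9)|(ys>9)]=0
    print(X,'centroid',(w@ys/w.sum()).round(2),'max',prof.max().round(1))
E
for t in b c d; do echo $t; python3 bl.py $t; done
```

```text
b
block 2750 [-31.2   10.84]
block 4185 [6.84 0.05]
block 4178 [46.8   0.06]
block 1648 [-28.91 -17.93]
block 4288 [86.85 -2.33]
24 centroid -0.21 max 107.5
27 centroid -0.27 max 104.3
30 centroid -0.25 max 80.4
33 centroid -1.45 max 56.7
62 centroid 3.27 max 78.7
64 centroid 3.39 max 82.1
c
block 2666 [-31.18  12.17]
block 4185 [6.84 0.06]
block 4180 [46.8   0.07]
block 1531 [-28.86 -16.41]
block 4296 [86.85 -2.33]
24 centroid 0.7 max 106.3
27 centroid 0.65 max 104.0
30 centroid 0.64 max 79.1
33 centroid 4.25 max 57.7
62 centroid 3.89 max 78.4
64 centroid 3.32 max 81.4
d
block 5769 [16.49 69.7 ]
block 2543 [9.28 0.97]
block 4144 [46.91  0.06]
block 4238 [86.87 -2.28]
block 5551 [ 57.53 -78.81]
24 centroid -0.61 max 106.8
27 centroid -0.55 max 106.6
30 centroid -0.6 max 106.2
33 centroid -0.78 max 107.0
62 centroid -0.97 max 98.0
64 centroid -0.49 max 100.3
```

Call:
servo_tool --commands '[[[0.0,-0.0005,0,0,0],[0.0,-0.001,0,0,0],[0.0,-0.0014,0,0,0],[0.0,-0.0018,0,0,0],[0.0,-0.0018,0,0,0]]]'

```text
t: 16.58
position: [0.5715, 0.0023, 0.0249]
orientation: [-3.107, 0.464, -0.0]
contact_force: [2.9, -1.2, -2.1]
width: 0.172
```

```bash
python3 st.py; python3 look.py e;python3 bl.py e
```

```text
16.57 z 0.0249 F rail x,y,z 0.31 3.12 -2.15 M [-0.15 -0.62  0.24] railxy [-64.04  -3.1 ] nose~ 66.8 ang -106.98
16.975 [0.57150522 0.00231276 0.02484098] [ 3.4  -0.44 -1.86] 0.17375416084314382 tooly ang -106.97867322189337 tilt [ 0.e+00 -1.e-04 -1.e+00] rail xy (np.float64(-64.05893233509764), np.float64(-3.1007534521913964))
block 5422 [16.69 68.13]
block 2452 [ 9.36 -1.34]
block 4205 [46.91 -2.1 ]
block 4239 [86.88 -2.29]
block 5921 [ 56.61 -78.97]
24 centroid -2.79 max 106.9
27 centroid -2.81 max 107.6
30 centroid -3.12 max 106.0
33 centroid -3.24 max 107.2
62 centroid -2.8 max 100.8
64 centroid -2.69 max 101.0
```

View pics/top_e.png

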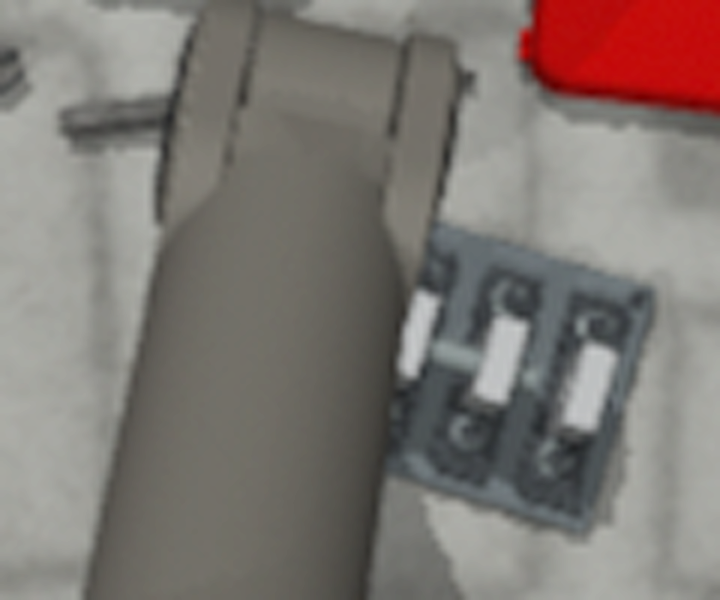

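Call:
servo_tool --commands '[[[0.0,0.0006,0,0,0],[0.0,0.0013,0,0,0],[0.0,0.0013,0,0,0],[0.0,0.0013,0.003,0,0],[0.0,0.0013,0.006,0,0],[0.0,0.0013,0.008,0,0],[0.0,0.0013,0.01,0,0],[0.0,0.0013,0.011,0,0],[0.0,0.0013,0.012,0,0],[0.0,0.0013,0.013,0,0],[0.0,0.0013,0.014,0,0],[0.0,0.0013,0.015,0,0]]]'

```text
t: 18.48
position: [0.5684, -0.0124, 0.0248]
orientation: [-3.107, 0.464, -0.0]
contact_force: [-0.1, 0.0, -2.1]
width: 0.167
```

```bash
python3 st.py
```

```text
18.48 z 0.0248 F rail x,y,z -0.0 -0.07 -2.1 M [ 0.07 -0.    0.02] railxy [-49.06  -1.81] nose~ 81.7 ang -106.97
```

Call:
servo_tool --commands '[[[0.0,0,0.001,0,0],[0.0,0,0.002,0,0],[0.0,0,0.003,0,0],[0.0,0,0.004,0,0],[0.0,0,0.005,0,0]]]'

```text
t: 19.1
position: [0.5669, -0.0173, 0.0248]
orientation: [-3.107, 0.464, -0.0]
contact_force: [0.7, 0.4, -2.1]
width: 0.173
```

```bash
python3 st.py
```

```text
19.1 z 0.0248 F rail x,y,z -0.58 0.55 -2.12 M [ 0.08 -0.03 -0.05] railxy [-43.98  -1.78] nose~ 86.8 ang -106.98
```

Call:
servo_tool --commands '[[[0.0,0,0.003,0,0],[0.0,0,0.006,0,0],[0.0,0,0.009,0,0],[0.0,0,0.012,0,0],[0.0,0,0.014,0,0],[0.0,0,0.016,0,0],[0.0,0,0.017,0,0],[0.0,0,0.017,0,0]]]'

```text
t: 20.1
position: [0.5619, -0.0335, 0.0248]
orientation: [-3.107, 0.464, 0.0]
contact_force: [-0.4, -0.3, -2.2]
width: 0.167
```

```bash
python3 st.py; python3 look.py f
```

```text
20.1 z 0.0248 F rail x,y,z 0.43 -0.3 -2.23 M [ 0.06 -0.03  0.  ] railxy [-26.99  -1.78] nose~ 103.8 ang -106.98
20.5 [ 0.56197168 -0.03339763  0.02480239] [ 0.46  0.01 -2.47] 0.17181304695703453 tooly ang -106.97318768702924 tilt [ 1.e-04 -0.e+00 -1.e+00] rail xy (np.float64(-27.121577949135315), np.float64(-1.7770202333972136))
```

View pics/scene_f.png

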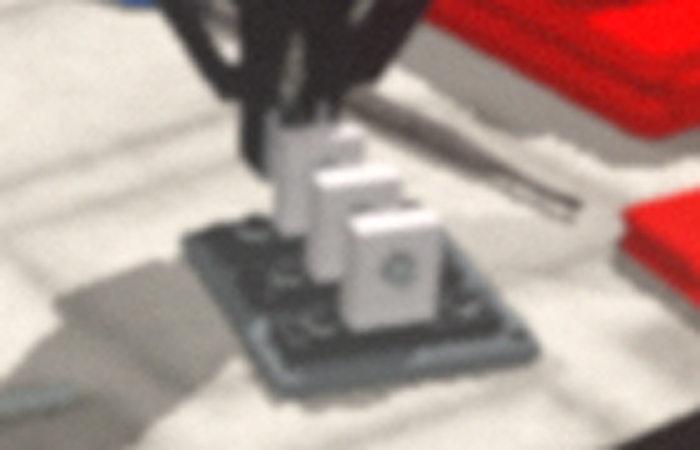

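Call:
servo_tool --commands '[[[0.0,0,0.0007,0,0],[0.0,0,0.0014,0,0],[0.0,0,0.002,0,0],[0.0,0,0.0025,0,0],[0.0,0,0.003,0,0],[0.0,0,0.0035,0,0]]]'

```text
t: 21.25
position: [0.5609, -0.0368, 0.0248]
orientation: [-3.107, 0.464, 0.0]
contact_force: [0.4, -0.9, -2.5]
width: 0.167
```

```bash
python3 st.py
```

```text
21.25 z 0.0248 F rail x,y,z 0.73 0.6 -2.55 M [0.13 0.01 0.05] railxy [-23.51  -1.82] nose~ 107.3 ang -106.98
```

Call:
servo_tool --commands '[[[0.0,0,0.0004,0,0],[0.0,0,0.0008,0,0],[0.0,0,0.0012,0,0],[0.0,0,0.0012,0,0]]]'

```text
t: 21.75
position: [0.5605, -0.038, 0.0248]
orientation: [-3.107, 0.464, -0.0]
contact_force: [0.2, -1.2, -2.3]
width: 0.172
```

```bash
python3 st.py
```

```text
21.75 z 0.0248 F rail x,y,z 1.06 0.56 -2.34 M [ 0.04 -0.03 -0.03] railxy [-22.32  -1.8 ] nose~ 108.5 ang -106.98
```

Call:
servo_tool --commands '[[[0.0,0,0.0004,0,0],[0.0,0,0.0008,0,0],[0.0,0,0.0012,0,0],[0.0,0,0.0012,0,0]]]'

```text
t: 22.25
position: [0.5603, -0.0388, 0.0248]
orientation: [-3.107, 0.463, -0.0]
contact_force: [-0.1, 0.5, -1.8]
width: 0.175
```

```bash
python3 st.py
```

```text
22.25 z 0.0248 F rail x,y,z -0.42 -0.25 -1.84 M [ 0.26 -0.03 -0.01] railxy [-21.47  -1.76] nose~ 109.3 ang -106.97
```

Call:
servo_tool --commands '[[[0.0,0,0.0003,0,0],[0.0,0,0.0006,0,0],[0.0,0,0.0006,0,0]]]'

```text
t: 22.62
position: [0.5603, -0.0389, 0.0248]
orientation: [-3.106, 0.463, -0.0]
contact_force: [1.3, 2.2, -2.6]
width: 0.174
```

```bash
python3 st.py
```

```text
22.62 z 0.0248 F rail x,y,z -2.47 0.6 -2.64 M [ 0.59 -0.22  0.01] railxy [-21.41  -1.8 ] nose~ 109.4 ang -106.95
```

```bash
python3 look.py g; python3 bl.py g
```

```text
23.025 [ 0.56027621 -0.03888843  0.02482657] [ 1.47  3.7  -2.94] 0.17110574208263485 tooly ang -106.94988763381694 tilt [ 1.e-04 -9.e-04 -1.e+00] rail xy (np.float64(-21.374989955612616), np.float64(-1.793051394752481))
block 4164 [86.96 -2.27]
24 centroid -5.81 max 71.1
27 centroid -2.85 max 69.4
30 centroid -3.88 max 67.5
33 centroid -7.41 max 66.3
62 centroid -1.96 max 98.5
64 centroid -1.92 max 106.3
```

View pics/top_g.png

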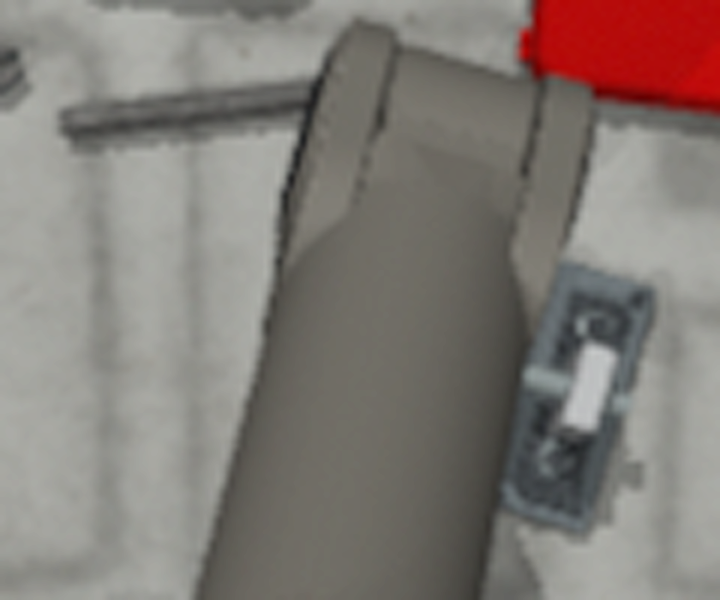

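View pics/scene_g.png

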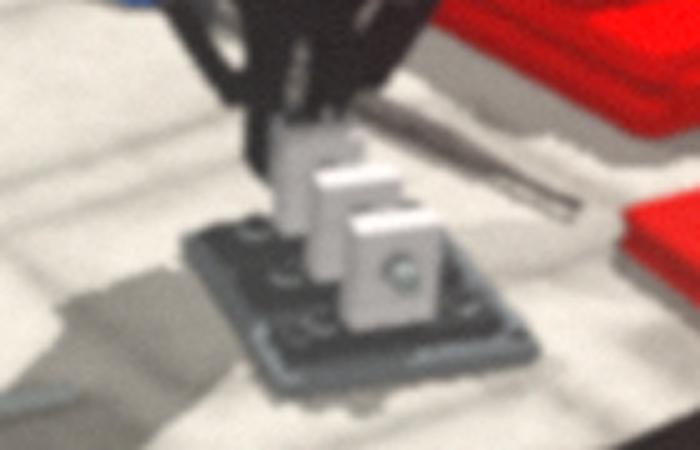

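Call:
servo_tool --commands '[[[0.0,0,0,0.0008,0],[0.02,0,0,0.0008,0],[0.03,0,0,0.0008,0],[0.045,0,0,0.0008,0],[0.045,0,0,0.0008,0],[0.045,0,0,0.0008,0],[0.045,0,0,0.0008,0]]]'

```text
t: 23.9
position: [0.56, -0.0397, 0.024]
orientation: [3.107, -0.464, -0.0]
contact_force: [0.4, 0.3, -0.7]
width: 0.524
```

```bash
python3 st.py; python3 - <<'E'
from h import *
print(state()['width'])
c=snap('wrist','w4')
E
```

```text
23.9 z 0.024 F rail x,y,z -0.42 0.3 -0.71 M [0.04 0.06 0.02] railxy [-20.53  -1.82] nose~ 110.3 ang -106.98
0.5235763484551833
```

View pics/w4.png

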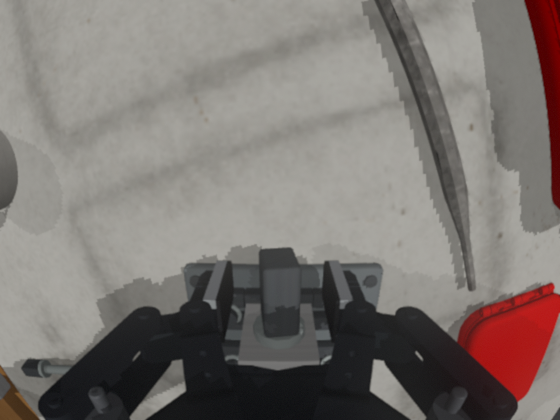

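Call:
servo_tool --commands '[[[0.045,0,0,-0.02,0],[0.045,0,0,-0.05,0],[0.045,0,0,-0.09,0],[0.045,0,0,-0.13,0],[0.045,0,-0.05,-0.15,0],[0.045,0,-0.1,-0.15,0],[0.045,0,-0.15,-0.15,0],[0.045,0,-0.19,-0.15,0],[0.045,0,-0.19,-0.15,0],[0.045,0,-0.19,-0.15,0]]]'

```text
t: 25.2
position: [0.6154, 0.141, 0.1738]
orientation: [3.106, -0.464, -0.0]
contact_force: [0.1, 0.4, 0.6]
width: 0.525
```

```bash
python3 st.py; python3 look.py h; python3 bl.py h
```

```text
25.2 z 0.1738 F rail x,y,z -0.47 0.01 0.62 M [-0.05 -0.02 -0.01] railxy [-209.55   -1.72] nose~ -78.8 ang -107.0
25.6 [0.61552128 0.14139836 0.17417366] [ 0.15  0.11 -0.54] 0.5279788824001318 tooly ang -107.03897125454941 tilt [ 1.e-04 -1.e-04 -1.e+00] rail xy (np.float64(-209.93620701088545), np.float64(-1.6726839055919387))
block 2185 [-46.79 103.76]
block 4278 [ 6.77 -2.45]
block 4289 [46.92 -2.06]
block 4292 [86.94 -2.28]
block 2405 [112.13  -6.82]
24 centroid -1.34 max 107.8
27 centroid -1.18 max 107.3
30 centroid -1.18 max 108.2
33 centroid -1.62 max 108.1
62 centroid -1.52 max 100.8
64 centroid -1.28 max 106.9
```

View pics/top_h.png

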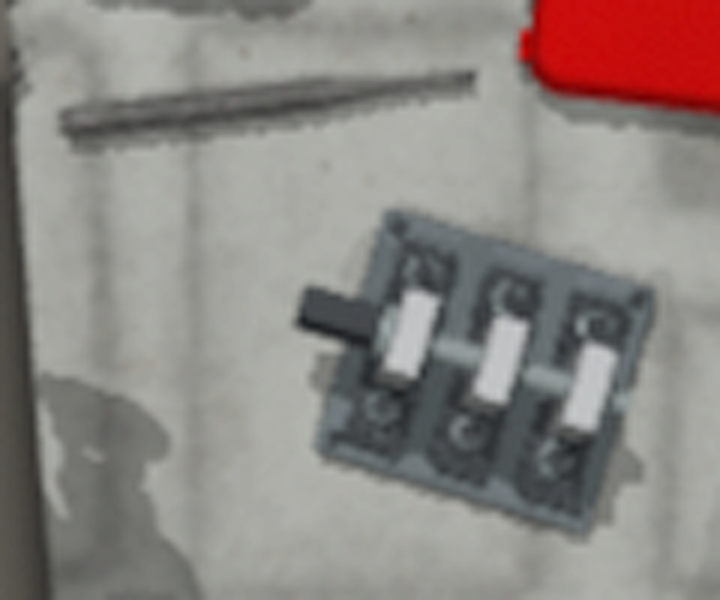

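View pics/scene_h.png

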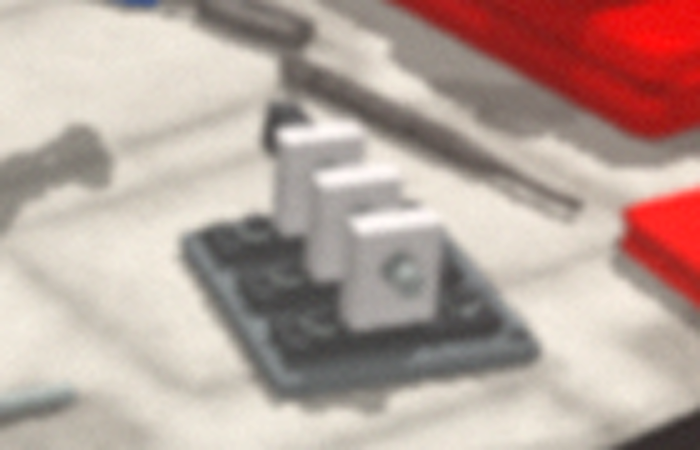

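```bash
python3 - <<'E'
from h import *
c=load('top_h')
for q,z in [((301,308),.054),((378,329),.054),((633,401),.05)]: print(q,w2r(onz(c,270+(q[0]+.5)/6-.5,130+(q[1]+.5)/6-.5,z)))
E
```

```text
(301, 308) (np.float64(-41.239094426460014), np.float64(-4.8038079669143015))
(378, 329) (np.float64(-6.6613403546115615), np.float64(-3.7568631237479235))
(633, 401) (np.float64(108.42521235805626), np.float64(-0.6974316656955689))
```

```bash
python3 -c "
from h import *
print(finish_job())"
```

```text
the job is handed in; nothing more can be done
None
```

The pin is through all three bearing blocks with its collar home against the first block. It is released, the arm is clear, and I handed the job in at about 25.6 s of the 72 s allowed.

I lifted the larger, collared pin straight up from its rest and lined it up with the rail. For holes 2 and 3 I shifted the pin sideways, carrying the blocks already threaded, and advanced in small steps. The last steps went on until the collar stopped against block 1. The largest forces I read, at the ends of the moves, were about 5 N, from a deliberate probe for the first hole's height.

**Final checks:**
- **Seating:** in the last top view the grip's rear is at x = -41.2 mm (fully home would be -42) and the nose is at 108.4 mm (108 expected). The scene view shows the nose out beyond block 3.
- **Alignment:** the nose lies about 1 to 2 mm sideways of the rail's centre line, within the 14 mm allowed. Its height was not measured after release; resting in the holes it should be about 1.5 mm below their axis.
- **Bystanders:** nothing was seen to touch them. In the last views the punch and the red case look unmoved by eye; I did not re-measure the tin.

**Disagreement:** the top view's sideways reading of the shaft against the block tops was off by up to 1.5 mm. At holes 2 and 3 I corrected for this using how far the blocks had been carried.

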